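# Change over the sole pattern on the easel

## Task

Change the sole pattern on the small metal easel from the yellow one to the red one. First lift the yellow pattern off the easel and lower it upright, fully home, into the empty groove of the wooden rack, the one marked by the yellow clip, with neither end sticking out past the rack; then draw the red pattern up out of its groove and stand it on the easel's ledge, right way up, centred, leaning on the back board and let go. Set both down gently, without dropping them, and leave the blue and green patterns in their grooves and do not disturb anything else on the bench.

Things in the scene. Friction and masses are not known exactly. Their poses are not given: they have to be found in the camera images.
- red: red sole pattern: stiff painted board 160 long x 8 thick x 110 mm tall, about 110 g, a pale sole shape and, near its top edge, a black dot on both faces; it starts upright in one of the rack's grooves, not always the same one. Origin: middle of its lower edge; x along its length, y through its thickness, z up to its top edge.
- yellow: yellow sole pattern: stiff painted board 160 long x 8 thick x 110 mm tall, about 110 g, a pale sole shape and, near its top edge, a black dot on both faces; it starts on the easel, leaning on its back board, and belongs in the rack's empty groove. Origin: middle of its lower edge; x along its length, y through its thickness, z up to its top edge.
- blue: blue sole pattern: stiff painted board 160 long x 8 thick x 110 mm tall, about 110 g, a pale sole shape and, near its top edge, a black dot on both faces; it stands in the rack and stays there. Origin: middle of its lower edge; x along its length, y through its thickness, z up to its top edge.
- green: green sole pattern: stiff painted board 160 long x 8 thick x 110 mm tall, about 110 g, a pale sole shape and, near its top edge, a black dot on both faces; it stands in the rack and stays there. Origin: middle of its lower edge; x along its length, y through its thickness, z up to its top edge.
- red_top (a point): middle of the red pattern's top edge, 110 mm up its z from its origin
- blue_top (a point): middle of the blue pattern's top edge
- green_top (a point): middle of the green pattern's top edge
- rack: fixed wooden rack, 200 (x) x 200 (y) x 50 mm tall, with four open-ended grooves along its x at y = -66, -22, 22 and 66 mm, each 12 mm wide, 38 mm deep (floor 12 mm above the table), mouth rounded to 6 mm radius. A board in it stands out 72 mm. Origin: centre of its underside; z up.
- home_clip: yellow metal clip, 36 mm wide and 40 mm tall, fixed on the +x end of the rack at the empty groove. Its origin is not on the clip but in the middle of that groove's floor (rack x = 0, 12 mm above the table), its axes parallel to the rack's: the place for the yellow pattern's origin.
- easel: fixed low aluminium easel on a dark base, 190 mm long (x) x 110 mm deep (y), about 80 mm tall, front to its -y. The back board leans back 20 degrees from vertical towards +y and rises 55 mm from the ledge, so the upper 55 mm of a pattern stand free. The ledge is square to it, 14 mm deep, with a rounded front lip 10 mm high. Origin: under its middle on the table.
- easel_seat (a point): where the lower-edge middle (origin) of a pattern lies when it stands centred on the easel flat against the back board: 29 mm above the table. Axes as the easel's; a seated pattern's z axis is (0, 0.342, 0.940) in them.
- shoe_last: bystander: pale wooden shoe last on a black sole plate, 190 x 60 mm, 102 mm tall, beside the rack; origin under its middle
- adhesive: bystander: yellow adhesive can with a pale label, 68 mm across, 180 mm tall, standing between rack and easel; origin under its middle
- hammer: bystander: hammer 260 mm long lying on the bench
- dye: bystander: amber jar with black cap, 56 mm across, 130 mm tall; origin under its middle
- dish: bystander: shallow red dish 110 mm across, 20 mm tall
- brush: bystander: brush 200 mm long lying on the bench
- heel_block: bystander: wooden heel on a black block, 75 x 62 x 50 mm
There are look-alikes about, which are no part of the job. There is more than one size of the red; the one meant has the size given above. Of the things like the yellow, leave any that is purple; of the rest the larger one is meant.

How it is judged:
By the outcome, as a careful person would: the job done as asked, in the order asked, and still so for the second after the job is handed in, with the robot touching nothing.
It also fails if it takes over 66 s, if anything falls off the work surface, if the arm or the gripper's body presses on something with over 40 N, if the wrist force passes 120 N, or if a joint passes its speed limit or range.

## Robot

A 6-joint arm with a two-finger parallel gripper is mounted at the origin on the work surface. World frame = base frame: x ahead of the robot, y to its left, z up, the work surface at z = 0. Lengths are in mm, angles in rad, forces in N, time in s.
With the tool pointing down it reaches from about 350 to 875 mm from the base axis. Payload 4.2 kg.
Tool frame: the origin (TCP) lies midway between the tips of the shut fingers; the grasp point (between the pads) lies 19 mm behind it; z points along the fingers, y is the direction in which the jaws open and shut (so a half turn about z gives the same grasp; the last joint's range is limited). The gripper opens to 85 mm and grips with 20 to 120 N. Pads are 22 mm wide; open, the fingers measure 114 mm over their backs; the gripper's body (76 mm by 85 mm) begins 54 mm behind the grasp point. The pads swing forward as they close: fully open they stand 13 mm farther back than shut.
Start: joints at [-1.024, 0.385, 0.008, 0, -1.194, -0.259], TCP at [177.418, -599.268, 207.512] pointing down, gripper open.
Joint ranges: [-3.14, 3.14], [-1.21, 2.06], [-1.07, 1.41], [-3.16, 2.05], [-2.99, -0.16], [-3.1, 3.1]. Speed limits (rad/s): [2.79, 2.79, 3.14, 3.14, 3.14, 3.14].

## Interface

Orientations are given as a unit quaternion [x, y, z, w].
In Python, from bench import read_state, get_image, job_done, search_frame, regions_of gives the robot as it stands.
- The arm moves only by the tool servo_tool, never from a script. Its arguments are lists of equal length, an entry for each row: "turn": the turn, a rotation vector about the world's x, y, z in rad, a list of three; "dp": the shift along the world's x, y, z in m, a list of three; "fingers": the finger opening in m, from 0 to 0.0854. In form: {"turn": [[rx, ry, rz], ...], "dp": [[tx, ty, tz], ...], "fingers": [fingers, ...]}. A call has exactly 5 rows; each row shifts and turns the pose as measured when the row begins; what a row does not reach is not made up. A row lasts 1/8 s, in which the tool goes at most 62.5 mm and 10.7 degrees, less where a joint would pass 70% of its speed; a pose out of reach is approached as far as the arm can. A call is refused whole if a number of a shift passes 0.0625 or a number of a turn 0.188, either way. A call with a gripper value outside its range is refused whole. The fingers move at their own pace and stop on an object; the grip force is fixed at half the most. Time passes only in rows, so rows that do not move let the fingers close, or fill a call up. It gives the time, the measured TCP pose, the force and the opening at its end, in the units of the state.
- read_state(): the state, without advancing time (a new reading comes with each control period).
- get_image(name): name is "scene" or "top"; returns a dict with "img" (420x560x3 uint8, red, green, blue), "vfov" (degrees; the focal length in pixels is half the picture's height over the tangent of half this angle, whatever the lens; pixels are square), "cx", "cy" (the principal point, pixels), "world_from_camera" (4x4, takes a point from camera to world coordinates). Camera axes: x right, y down, z forward; pixel columns grow to the right and rows downward; lengths in mm; the calibration is good to about 2 mm. A picture is of the moment at which its call begins. There is no depth.
- job_done(): hands the job in, once; it reports no verdict.
Trained networks look in the newest picture that a camera, given by its name, has taken for a name from the list of things; names that differ only in an ending like _2 or _b are one class to them, and where a whole thing is asked for, a point or a joint stands for the part that bears it (a point fixed in the world has none). Each returns a list of dicts, best first, with "score" (0 to 1); they miss things now and then, are a little off and sometimes report something else, mostly with a low value. They report only what shows in the picture. A call takes as long as a camera call. They do not tell look-alikes from the thing itself.
- search_frame(query, camera): "box" ([left, top, width, height] in pixels, round what is visible of it).
- regions_of(query, camera): "region" (420x560 bool, what is visible of it) and "box" ([left, top, width, height] in pixels, round what is visible of it).
The state is a dict: "clock": time; "joints": joint angles; "joint_vel": joint speeds; "joint_efforts": joint torques, N m; "position": TCP position; "ee_rot": TCP orientation; "contact_force": force on the tool from outside, world axes, zero at the start; "wrist_torque": the same for the moment, N m; "gripper_width": finger opening in mm.
Only numpy, scipy, OpenCV 4.12 (cv2) and the standard library are available. Lean on these libraries where they do the work, as an engineer would, in place of code of your own. Each camera call takes 0.05 s, during which the arm holds its last target. There are 200 camera calls.

## Working session

There is one attempt and no reset: what is moved stays moved. The work goes in short steps, Python scripts to look and compute and a tool call to move; the robot and the scene stay as the last step left them, time stands still between calls to the robot, and variables do not carry over. Pictures are saved under pics/ and viewed, about 8 in all and at most 12, crops included, and the job is handed in when it is done.

Besides the shell and the picture viewer there is one more tool, called after "Call:" in YAML: its name, and indented under it one key for each argument. servo_tool: Moves the arm, as the interface text tells. Its arguments: {"type":"object","properties":{"turn":{"type":"array","items":{"type":"array","items":{"type":"number"}}},"dp":{"type":"array","items":{"type":"array","items":{"type":"number"}}},"fingers":{"type":"array","items":{"type":"number"}}},"required":["turn","dp","fingers"]}

```bash
mkdir -p pics; ls; cat > h.py <<'E'
import numpy as np,cv2
from bench import *
def cam(n):
    d=get_image(n); f=210/np.tan(np.radians(d['vfov'])/2); d['f']=f; return d
def ray(d,u,v):
    T=np.array(d['world_from_camera']); r=T[:3,:3]@np.array([(u-d['cx'])/d['f'],(v-d['cy'])/d['f'],1]); return T[:3,3],r
def atz(d,u,v,z):
    o,r=ray(d,u,v); return o+r*(z-o[2])/r[2]
def proj(d,p):
    T=np.array(d['world_from_camera']); c=T[:3,:3].T@(np.array(p)-T[:3,3]); return np.array([c[0]/c[2]*d['f']+d['cx'],c[1]/c[2]*d['f']+d['cy']])
def save(d,name,crop=None,s=1):
    im=d['img'][:,:,::-1]
    if crop: l,t,w,h=crop; im=im[t:t+h,l:l+w]
    cv2.imwrite('pics/'+name,cv2.resize(im,None,fx=s,fy=s,interpolation=cv2.INTER_CUBIC))
E
python3 - <<'E'
from h import *
np.set_printoptions(precision=1,suppress=True)
for n in('scene','top'):
    d=cam(n); save(d,n+'0.png',s=1.42); print(n,d['vfov'],d['cx'],d['cy'],np.array(d['world_from_camera']))
    for q in('red','yellow','blue','green','rack','home_clip','easel','adhesive','dye','shoe_last'):
        print(q,[(round(r['score'],2),[int(x) for x in r['box']]) for r in search_frame(q,n)][:4])
print(read_state())
E
```

```text
pics
scene 53.63209080823315 281.65351960336164 212.92656255778908 [[   0.9    0.3   -0.4  824.6]
 [   0.5   -0.6    0.7 -691.1]
 [  -0.    -0.8   -0.6  741.3]
 [   0.     0.     0.     1. ]]
red [(0.94, [120, 217, 81, 96]), (0.74, [258, 238, 67, 56]), (0.72, [311, 367, 18, 52])]
yellow [(0.78, [226, 142, 50, 21]), (0.75, [322, 147, 26, 21]), (0.56, [333, 142, 35, 65])]
blue [(0.98, [217, 283, 76, 58])]
green [(0.78, [246, 252, 67, 54])]
rack [(0.57, [210, 268, 126, 104]), (0.23, [363, 237, 65, 83])]
home_clip [(0.74, [309, 320, 12, 24])]
easel [(0.7, [363, 134, 22, 43]), (0.59, [323, 170, 58, 50])]
adhesive [(0.78, [291, 190, 32, 72])]
dye [(0.77, [365, 132, 25, 46]), (0.35, [365, 238, 64, 81])]
shoe_last [(0.57, [187, 309, 88, 92])]
top 53.16747780549519 268.5434255807452 210.88174788117536 [[   0.    -1.     0.1  338.2]
 [  -1.     0.     0.    19.8]
 [  -0.    -0.1   -1.  1186.6]
 [   0.     0.     0.     1. ]]
red [(0.97, [361, 238, 32, 90]), (0.7, [390, 114, 48, 17]), (0.67, [325, 153, 9, 59]), (0.24, [392, 162, 29, 66])]
yellow [(0.74, [341, 150, 12, 68]), (0.68, [120, 287, 63
[... 159 characters left out ...]
 (0.23, [325, 152, 9, 63])]
rack [(0.71, [313, 149, 81, 79])]
home_clip []
easel [(0.88, [148, 163, 68, 44]), (0.55, [269, 169, 24, 38])]
adhesive [(0.84, [267, 170, 26, 34])]
dye [(0.64, [109, 156, 32, 26]), (0.6, [372, 150, 17, 68])]
shoe_last [(0.87, [391, 162, 31, 70]), (0.67, [268, 171, 25, 33])]
{'clock': 1.1, 'joints': array([-1. ,  0.4,  0. ,  0. , -1.2, -0.3]), 'joint_vel': array([ 0., -0.,  0.,  0.,  0.,  0.]), 'joint_efforts': array([ -0. , -39.2,  18.9,   4.2,  -0. ,  -0. ]), 'position': array([ 177.4, -599.3,  207.5]), 'ee_rot': array([-0.1,  1. , -0. , -0. ]), 'contact_force': array([-0.5, -0.3,  0.3]), 'wrist_torque': array([-0., -0.,  0.]), 'gripper_width': 85.47644995437315}
```

View pics/scene0.png

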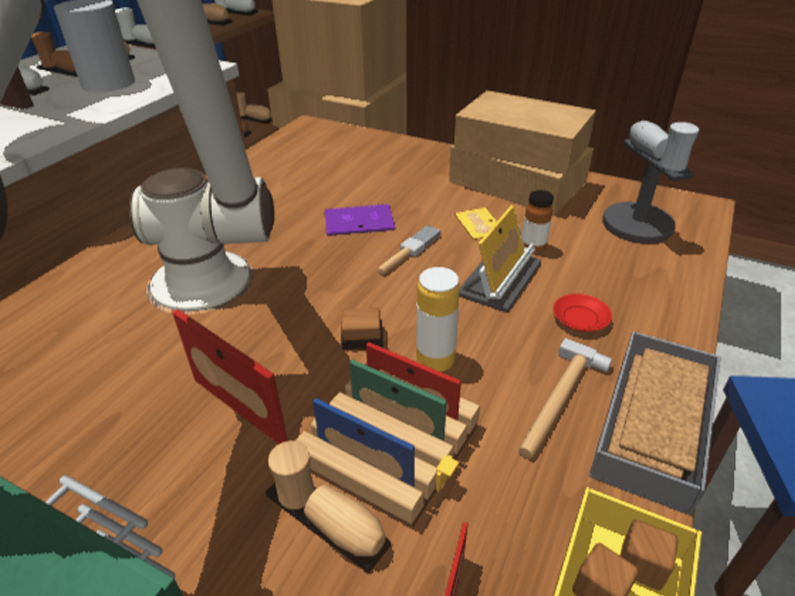

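View pics/top0.png

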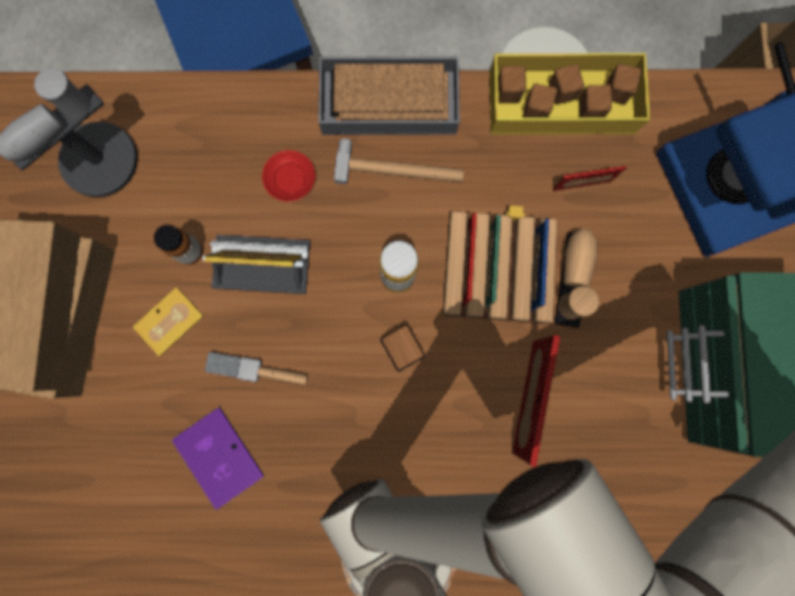

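The scene view shows the rack grooves, counted from the can side, as red, green, empty (clip) and blue. Yellow leans on the easel near (500,250), and the small yellow and the purple pattern lie flat. Next I'll zoom in to get corner positions.

```bash
python3 - <<'E'
from h import *
a=cam('scene')['img'];b=cam('top')['img']
r=lambda im,l,t,w,h,s:cv2.resize(im[t:t+h,l:l+w,::-1],(int(w*s),int(h*s)),interpolation=cv2.INTER_CUBIC)
A=r(a,316,136,80,88,5);B=r(a,205,230,140,140,400*1.0/140)
C=r(b,140,160,84,50,400/84);D=r(b,305,140,95,95,400/95)
def pad(i,H,W=400):
    o=np.zeros((H,W,3),np.uint8);o[:min(H,i.shape[0]),:i.shape[1]]=i[:H];return o
# note: each tile's scale printed
cv2.imwrite('pics/z1.png',np.hstack([pad(A,440),pad(B,440)]))
cv2.imwrite('pics/z2.png',np.hstack([pad(C,440),pad(D,440)]))
E
```

```text
(no output)
```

View pics/z1.png

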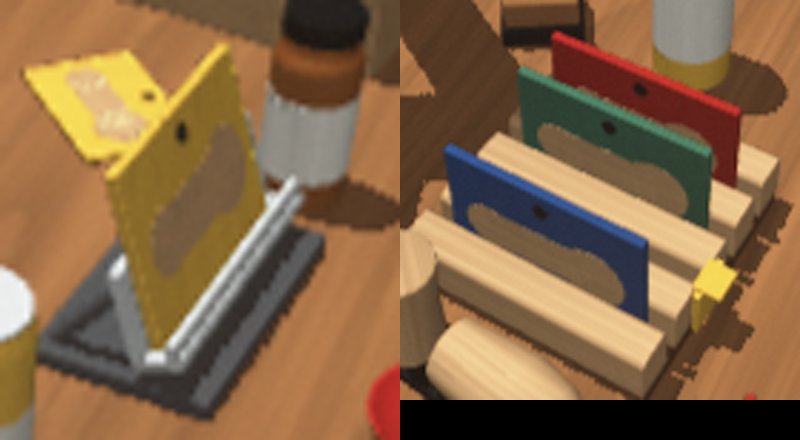

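View pics/z2.png

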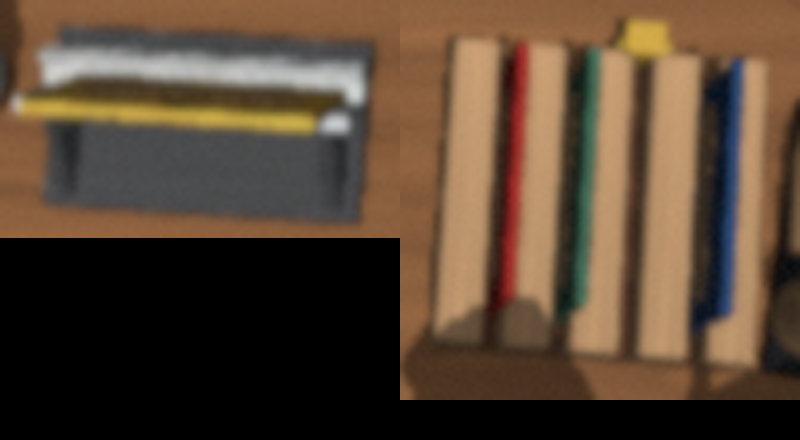

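```bash
cat > fit.py <<'E'
from h import *
from scipy.optimize import least_squares
np.set_printoptions(precision=2,suppress=True)
S=cam('scene');T=cam('top')
A=lambda X,Y:np.array([316+X/5-.4,136+Y/5-.4]); B=lambda X,Y:np.array([205+(X-400)/2.857-.3,230+Y/2.857-.3])
C=lambda X,Y:np.array([140+X/4.762-.4,160+Y/4.762-.4]); D=lambda X,Y:np.array([305+(X-400)/4.21-.4,140+Y/4.21-.4])
def Rz(a): return np.array([[np.cos(a),-np.sin(a),0],[np.sin(a),np.cos(a),0],[0,0,1]])
def Rx(a): return np.array([[1,0,0],[0,np.cos(a),-np.sin(a)],[0,np.sin(a),np.cos(a)]])
def run(f,obs,x0,name):
    # obs (cam, uv, label)
    def res(x): return np.concatenate([proj(c,p)-uv for c,uv,p in f(x,obs)])
    r=least_squares(res,x0,loss='soft_l1'); print(name,r.x,'\n',res(r.x).reshape(-1,2).tolist() if 0 else np.round(res(r.x).reshape(-1,2),1).tolist()); return r.x
def board(x,obs,z=None,tilt=None):
    R=Rz(x[2])@Rx(-(x[4] if tilt is None else tilt)); o=np.array([x[0],x[1],x[3] if z is None else z])
    return [(c,uv,o+R@np.array(l,float)) for c,uv,l in obs]
if __name__=='__main__':
    # easel yaw ~ +90deg: x_e=+y world, y_e=-x ; front face is y=-4
    oy=[(S,A(222,46),(80,-4,110)),(S,A(106,178),(-80,-4,110)),(S,A(155,352),(-80,-4,0)),
        (T,C(18,104),(80,0,110)),(T,C(318,124),(-80,0,110))]
    p0=[430,330,1.57]
    run(lambda x,o:board(x,o,29,np.radians(20)),oy,p0,'yellow fixed z,tilt')
    run(board,oy,p0+[29,.35],'yellow free')
    rk=[(T,D(450,38),(100,100,50)),(T,D(767,60),(100,-100,50)),(T,D(757,367),(-100,-100,50)),(T,D(433,340),(-100,100,50)),(S,B(660,362),(100,-100,50))]
    f=lambda x,o:board(x,o,0,0)
    x=run(f,rk,[420,-200,0],'rack')
    for n,yy,s,t in (('red',66,[(552,35),(740,108)],[(522,44),(505,303)]),('green',22,[(520,68),(710,150)],[(594,50),(578,312)]),('blue',-66,[(446,146),(648,240)],[(738,60),(726,314)])):
        o=[(S,B(*s[0]),(-80,-4,110)),(S,B(*s[1]),(80,-4,110)),(T,D(*t[0]),(80,0,110)),(T,D(*t[1]),(-80,0,110))]
        b=run(lambda x,o:board(x,o,12,0),o,[420,-200,0],n)
        print('   in rack frame',Rz(-x[2])@np.array([b[0]-x[0],b[1]-x[1],0]))
    can=T; 
E
python3 fit.py
```

```text
yellow fixed z,tilt [577.65 269.17 541.85] 
 [[1.0, -0.0], [0.5, 0.1], [0.3, 0.5], [0.6, 0.9], [-0.4, 1.3]]
yellow free [ 576.27  268.57  171.15   30.17 -521.17] 
 [[1.0, -0.4], [0.9, -0.2], [-0.0, 0.3], [0.8, 0.8], [-0.1, 0.7]]
rack [ 550.45 -196.09   -0.06] 
 [[1.0, 0.2], [-2.1, -0.9], [-1.6, -2.1], [1.6, -0.1], [-3.2, -0.3]]
red [ 553.96 -127.87   -0.06] 
 [[-1.0, -0.4], [-0.5, 1.0], [-1.4, -0.4], [-0.1, -1.0]]
   in rack frame [-0.64 68.31  0.  ]
green [ 550.03 -171.65    6.21] 
 [[-1.4, 0.0], [-0.6, 0.7], [-1.3, -0.3], [-0.6, -1.6]]
   in rack frame [-1.91 24.37  0.  ]
blue [ 544.76 -258.98   -0.06] 
 [[-0.7, 0.3], [-0.5, 0.8], [-2.0, -0.9], [-1.0, -0.1]]
   in rack frame [ -1.86 -63.12   0.  ]
```

```bash
cat >> h.py <<'E'
from scipy.spatial.transform import Rotation as R_
def Rb(yaw,tilt): return R_.from_euler('z',yaw)*R_.from_euler('x',-tilt)
TOOL=R_.from_matrix(np.diag([-1.,1,-1]))
def tcp(o,yaw,tilt,up=66,lift=0): # board origin -> TCP pose
    r=Rb(yaw,tilt); return np.array(o)+r.apply([0,0,up+lift]), r*TOOL
def go(p,r):
    s=read_state(); rv=(r*R_.from_quat(s['ee_rot']).inv()).as_rotvec()
    d=(np.array(p)-s['position'])/1000
    print('to',np.round(p,1),'dp',np.round(d,4),'turn',np.round(rv,3),'|',round(np.linalg.norm(d)/.0625,1),round(np.linalg.norm(rv)/.188,1),'rows')
E
python3 - <<'E'
from fit import *
r=lambda *l:[(T,C(*l[i]),p) for i,p in enumerate([(95,-55,8),(-95,-55,8),(-95,55,8),(95,55,8)])]
ob=r((60,28),(372,42),(357,220),(45,203))
ob.append((S,A(212,418),(-95,-55,0))); ob.append((S,A(325,262),(95,-55,0)));ob.append((S,A(38,350),(-95,55,8)))
run(lambda x,o:board(x,o,0,0),ob,[550,270,1.5],'easel')
for n,z in (('adhesive',180),('shoe_last',102),('dye',130)):
    b=search_frame(n,'top')[0]['box']; print(n,atz(T,b[0]+b[2]/2,b[1]+b[3]/2,z*.6))
s=read_state(); print(R_.from_quat(s['ee_rot']).as_matrix())
p,q=tcp([577,269,29],1.50,.349,lift=90); print(p); go(p,q)
E
```

```text
easel [562.54 278.31   1.52] 
 [[-0.4, -0.8], [-0.2, -0.5], [0.3, 0.0], [-0.6, 0.2], [-0.4, 1.4], [0.2, -2.4], [-1.6, 0.7]]
adhesive [528.82   2.63 108.  ]
shoe_last [ 522.82 -339.29   61.2 ]
dye [544.63 258.88  78.  ]
[[-0.96 -0.28  0.  ]
 [-0.28  0.96  0.  ]
 [-0.    0.   -1.  ]]
[523.79 272.77 175.6 ]
to [523.8 272.8 175.6] dp [ 0.35  0.87 -0.03] turn [-0.23 -0.29  1.2 ] | 15.0 6.7 rows
```

Call:
servo_tool:
  turn:
    - [-0.023,-0.029,0.12]
    - [-0.023,-0.029,0.12]
    - [-0.023,-0.029,0.12]
    - [-0.023,-0.029,0.12]
    - [-0.023,-0.029,0.12]
  dp:
    - [0.045,0.036,0.02]
    - [0.045,0.036,0.02]
    - [0.045,0.036,0.02]
    - [0.045,0.036,0.02]
    - [0.045,0.036,0.02]
  fingers: [0.04,0.04,0.04,0.04,0.04]

```text
clock: 2.17
position: [404.9, -415.6, 307.4]
ee_rot: [-0.434, 0.896, -0.067, 0.063]
contact_force: [0.0, -1.2, 0.1]
gripper_width: 40.1
```

Call:
servo_tool:
  turn:
    - [-0.023,-0.029,0.12]
    - [-0.023,-0.029,0.12]
    - [-0.023,-0.029,0.12]
    - [-0.023,-0.029,0.12]
    - [-0.023,-0.029,0.12]
  dp:
    - [0.035,0.05,0.004]
    - [0.035,0.05,0.004]
    - [0.035,0.05,0.004]
    - [0.035,0.05,0.004]
    - [0.035,0.05,0.004]
  fingers: [0.04,0.04,0.04,0.04,0.04]

```text
clock: 2.8
position: [583.7, -160.3, 331.7]
ee_rot: [-0.683, 0.708, -0.131, 0.124]
contact_force: [0.6, -1.2, 0.1]
gripper_width: 40.0
```

Call:
servo_tool:
  turn:
    - [0,0,0]
    - [0,0,0]
    - [0,0,0]
    - [0,0,0]
    - [0,0,0]
  dp:
    - [-0.004,0.06,0]
    - [-0.004,0.06,0]
    - [-0.004,0.06,0]
    - [-0.004,0.06,0]
    - [-0.004,0.06,0]
  fingers: [0.04,0.04,0.04,0.04,0.04]

```text
clock: 3.42
position: [563.6, 149.0, 332.9]
ee_rot: [-0.683, 0.708, -0.132, 0.125]
contact_force: [2.3, 0.2, 0.5]
gripper_width: 39.7
```

```bash
python3 - <<'E'
from h import *
s=read_state();print(s['clock'],s['position'],s['joints'])
p,q=tcp([577,269,29],1.50,.349,lift=90); go(p,q)
E
```

```text
3.425 [563.58380877 149.00035126 332.8638677 ] [ 0.65976587  0.06174448 -0.25963896  0.28064766 -0.98415501 -0.82010724]
to [523.8 272.8 175.6] dp [-0.0398  0.1238 -0.1573] turn [ 0.003  0.016 -0.035] | 3.3 0.2 rows
```

Call:
servo_tool:
  turn:
    - [0.001,0.003,-0.007]
    - [0.001,0.003,-0.007]
    - [0.001,0.003,-0.007]
    - [0.001,0.003,-0.007]
    - [0.0,0.003,-0.006]
  dp:
    - [-0.009,0.04,-0.02]
    - [-0.009,0.04,-0.035]
    - [-0.009,0.03,-0.04]
    - [-0.009,0.009,-0.04]
    - [-0.003,0.003,-0.022]
  fingers: [0.04,0.04,0.04,0.04,0.04]

```text
clock: 4.05
position: [523.0, 281.3, 175.3]
ee_rot: [-0.673, 0.718, -0.127, 0.124]
contact_force: [0.1, 0.1, 0.0]
gripper_width: 39.9
```

```bash
python3 - <<'E'
from h import *
s=read_state();print(s['clock'],s['position'])
for l in(90,0):
    p,q=tcp([577,269,29],1.50,.349,lift=l); go(p,q)
a=cam('scene');b=cam('top')
r=lambda im,l,t,w,h,s:cv2.resize(im[t:t+h,l:l+w,::-1],(int(w*s),int(h*s)),interpolation=cv2.INTER_CUBIC)
A=r(a['img'],316,106,80,120,5);C=r(b['img'],140,130,80,120,5)
for d,im,o in((a,A,(316,106)),(b,C,(140,130))):
    u=(proj(d,s['position'])-o)*5; cv2.circle(im,tuple(int(x) for x in u),3,(255,0,255),-1)
cv2.imwrite('pics/z3.png',np.hstack([A,C]))
E
```

```text
4.05 [522.96239605 281.29716439 175.34014302]
to [523.8 272.8 175.6] dp [ 0.0008 -0.0085  0.0003] turn [-0.006  0.008 -0.008] | 0.1 0.1 rows
to [554.5 270.6  91. ] dp [ 0.0315 -0.0107 -0.0843] turn [-0.006  0.008 -0.008] | 1.5 0.1 rows
```

View pics/z3.png

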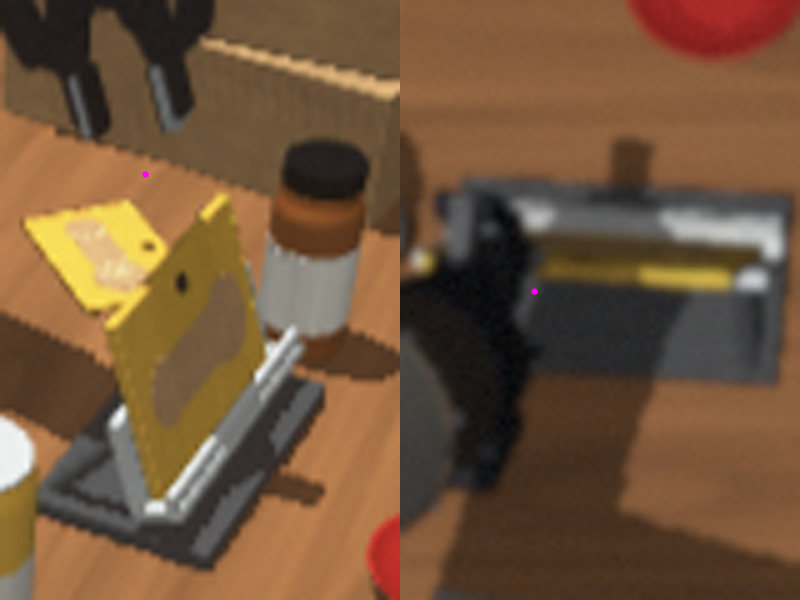

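The projected TCP sits at (146,174) in the tile, but the open tips show about 40 tile pixels above it. I'll shut the fingers and compare again.

Call:
servo_tool:
  turn:
    - [-0.006,0.008,-0.008]
    - [0,0,0]
    - [0,0,0]
    - [0,0,0]
    - [0,0,0]
  dp:
    - [0.001,-0.0085,0]
    - [0,0,0]
    - [0,0,0]
    - [0,0,0]
    - [0,0,0]
  fingers: [0,0,0,0,0]

```text
clock: 4.78
position: [526.2, 272.0, 179.8]
ee_rot: [-0.67, 0.721, -0.127, 0.121]
contact_force: [-0.3, -0.1, 0.2]
gripper_width: 0.1
```

```bash
python3 - <<'E'
from h import *
s=read_state();print(s['clock'],s['position'],s['gripper_width'])
p,q=tcp([577,269,29],1.50,.349,lift=90); go(p,q)
a=cam('scene');im=cv2.resize(a['img'][60:220,300:400,::-1],None,fx=5,fy=5,interpolation=cv2.INTER_CUBIC)[:600]
R=R_.from_quat(s['ee_rot'])
im=cv2.resize(a['img'][70:190,300:400,::-1],None,fx=5,fy=5,interpolation=cv2.INTER_CUBIC)
for k in (0,-19,-60,-120):
    u=(proj(a,s['position']+R.apply([0,0,k]))-(300,70))*5; cv2.circle(im,tuple(int(x) for x in u),3,(255,0,255),-1)
cv2.imwrite('pics/z4.png',im)
E
```

```text
4.775 [526.22258996 271.97713797 179.81473531] 0.09841107836877767
to [523.8 272.8 175.6] dp [-0.0024  0.0008 -0.0042] turn [-0.004  0.003  0.002] | 0.1 0.0 rows
```

View pics/z4.png

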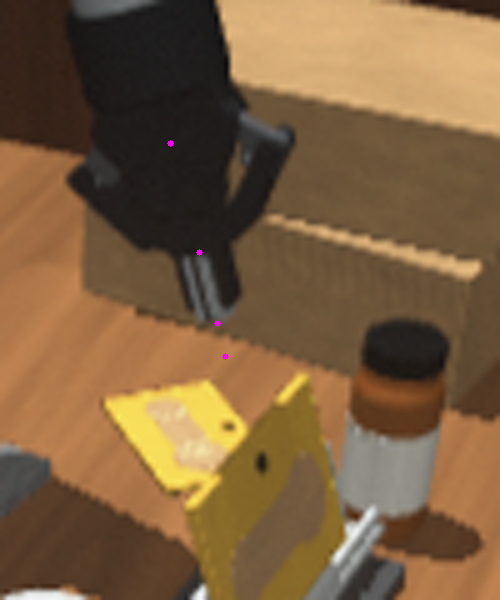

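The tips line up with the tool axis but end near the -19 mm mark at (217,323), not at the TCP mark. I'll descend a little deeper than planned and check again once the board is gripped.

Call:
servo_tool:
  turn:
    - [-0.004,0.003,0.002]
    - [0,0,0]
    - [0,0,0]
    - [0,0,0]
    - [0,0,0]
  dp:
    - [-0.002,0.001,-0.004]
    - [0.001,0,-0.003]
    - [0.007,0,-0.02]
    - [0.007,0,-0.02]
    - [0.006,-0.001,-0.018]
  fingers: [0.03,0.03,0.03,0.03,0.03]

```text
clock: 5.45
position: [545.9, 273.8, 113.9]
ee_rot: [-0.672, 0.72, -0.127, 0.12]
contact_force: [-0.1, -0.2, -0.3]
gripper_width: 29.8
```

```bash
python3 - <<'E'
from h import *
s=read_state();print(s['clock'],s['position'],s['gripper_width'],s['contact_force'])
p,q=tcp([577,269,29],1.50,.349,lift=-6); go(p,q)
E
```

```text
5.45 [545.91369559 273.76451556 113.90807164] 29.77282362230242 [-0.06842818 -0.17958093 -0.32664965]
to [556.5 270.5  85.4] dp [ 0.0106 -0.0033 -0.0285] turn [-0.002  0.002 -0.003] | 0.5 0.0 rows
```

Call:
servo_tool:
  turn:
    - [0,0,0]
    - [0,0,0]
    - [0,0,0]
    - [0,0,0]
    - [0,0,0]
  dp:
    - [0.005,-0.001,-0.012]
    - [0.004,-0.001,-0.012]
    - [0.001,-0.001,-0.003]
    - [0,0,0]
    - [0,0,0]
  fingers: [0.03,0.03,0.03,0.0,0.0]

```text
clock: 6.08
position: [557.6, 270.4, 84.9]
ee_rot: [-0.672, 0.719, -0.128, 0.119]
contact_force: [6.7, -1.9, -1.7]
gripper_width: 6.8
```

```bash
python3 - <<'E'
from h import *
s=read_state();print(s['clock'],s['position'],s['gripper_width'],s['contact_force'])
p,q=tcp([577,269,29],1.50,.349,lift=-6); go(p,q)
a=cam('scene')
R=R_.from_quat(s['ee_rot'])
im=cv2.resize(a['img'][110:230,300:400,::-1],None,fx=5,fy=5,interpolation=cv2.INTER_CUBIC)
for k in (0,-19,-60,-120):
    u=(proj(a,s['position']+R.apply([0,0,k]))-(300,110))*5; cv2.circle(im,tuple(int(x) for x in u),3,(255,0,255),-1)
cv2.imwrite('pics/z5.png',im)
E
```

```text
6.075 [557.55133012 270.40632514  84.90403768] 6.793359130701376 [ 6.7434043  -1.9152763  -1.67406628]
to [556.5 270.5  85.4] dp [-0.001   0.      0.0005] turn [ 0.001  0.002 -0.003] | 0.0 0.0 rows
```

View pics/z5.png

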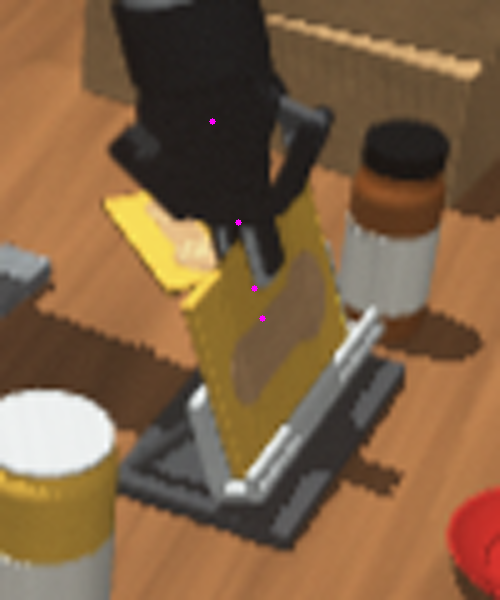

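Call:
servo_tool:
  turn:
    - [0,0,0]
    - [0,0,0]
    - [0,0,0]
    - [0,0,0]
    - [0,0,0]
  dp:
    - [-0.003,0,0.008]
    - [-0.007,0,0.02]
    - [-0.01,0.001,0.03]
    - [-0.01,0,0.04]
    - [0,0,0.055]
  fingers: [0,0,0,0,0]

```text
clock: 6.75
position: [523.4, 269.7, 238.9]
ee_rot: [-0.673, 0.72, -0.126, 0.115]
contact_force: [0.6, 1.3, -1.6]
gripper_width: 7.0
```

```bash
python3 - <<'E'
from h import *
s=read_state();print(s['clock'],s['position'],s['gripper_width'],s['contact_force'])
p,q=tcp([548,-215.5,12],-.06,0,up=60,lift=200); go(p,q)
b=cam('top');a=cam('scene')
B=cv2.resize(b['img'][130:230,130:230,::-1],None,fx=4,fy=4,interpolation=cv2.INTER_CUBIC)
A=cv2.resize(a['img'][60:220,300:400,::-1],None,fx=4,fy=4,interpolation=cv2.INTER_CUBIC)[:600]
o=np.zeros((600,800,3),np.uint8);o[:400,:400]=B;o[:A.shape[0],400:]=A;cv2.imwrite('pics/z6.png',o)
E
```

```text
6.75 [523.36140557 269.67005726 238.9204427 ] 6.979226563533988 [ 0.58298537  1.28961894 -1.57946062]
to [ 548.  -215.5  272. ] dp [ 0.0246 -0.4852  0.0331] turn [ 0.289  0.247 -1.548] | 7.8 8.5 rows
```

View pics/z6.png

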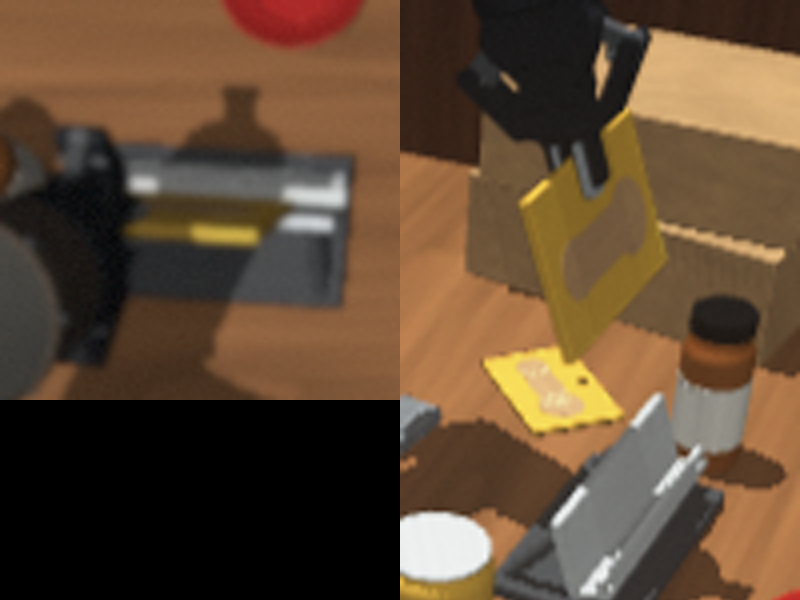

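Yellow is held cleanly and the easel is bare. The front-face corners in the right tile are about (525,208), (628,112), (665,258) and (568,360). I'll fit its pose in the hand.

```bash
cat > fit2.py <<'E'
from fit import *
P=lambda X,Y:np.array([300+(X-400)/4-.4,60+Y/4-.4])
s=read_state(); Rt=R_.from_quat(s['ee_rot']); Rbd=(Rt*TOOL.inv())
print('board yaw/tilt by tool',Rbd.as_euler('ZYX'))
cs=[((525,208),(-80,-4,110)),((628,112),(80,-4,110)),((665,258),(80,-4,0)),((568,360),(-80,-4,0))]
def res(x): 
    r=Rbd*R_.from_rotvec(x[3:]); return np.concatenate([proj(S,x[:3]+r.apply(l))-P(*c) for c,l in cs]+[np.array(x[3:])*30])
r=least_squares(res,np.r_[s['position'],0,0,0]); print(r.x,r.fun)
print('TCP in board frame',Rbd.inv().apply(s['position']-r.x[:3]))
# easel bare: back board top edge ends and bottom near corner, in scene
E_=[((553,520),(-95,55)),((655,400),(95,55)),]
for (c,l) in E_:
    for z in (80,): print('backboard top end',atz(S,*P(*c),z))
E
python3 fit2.py
```

```text
board yaw/tilt by tool [ 1.5  -0.   -0.35]
[532.37 319.53 171.83  -0.01  -0.02  -0.02] [ 0.13 -0.51  0.01  0.13 -0.4   0.14  0.22  0.29 -0.23 -0.63 -0.71]
TCP in board frame [-49.05 -19.55  65.75]
backboard top end [545.64 186.78  80.  ]
backboard top end [559.64 362.88  80.  ]
```

Call:
servo_tool:
  turn:
    - [0.029,0.025,-0.155]
    - [0.029,0.025,-0.155]
    - [0.029,0.025,-0.155]
    - [0.029,0.025,-0.155]
    - [0.029,0.025,-0.155]
  dp:
    - [0.006,-0.04,0.016]
    - [0.006,-0.048,0.016]
    - [0.006,-0.05,0.01]
    - [0.005,-0.05,0.006]
    - [0.002,-0.05,0]
  fingers: [0,0,0,0,0]

```text
clock: 7.58
position: [543.9, 27.4, 279.7]
ee_rot: [-0.34, 0.937, -0.064, 0.055]
contact_force: [0.5, -0.1, -1.0]
gripper_width: 7.1
```

Call:
servo_tool:
  turn:
    - [0.029,0.025,-0.155]
    - [0.029,0.025,-0.155]
    - [0.029,0.025,-0.155]
    - [0.029,0.025,-0.155]
    - [0.029,0.025,-0.155]
  dp:
    - [0,-0.05,0]
    - [0,-0.05,0]
    - [0,-0.05,0]
    - [0,-0.045,0]
    - [0,-0.03,0]
  fingers: [0,0,0,0,0]

```text
clock: 8.2
position: [538.0, -204.5, 269.9]
ee_rot: [0.053, 0.998, 0.013, -0.017]
contact_force: [0.3, 0.3, -1.7]
gripper_width: 7.3
```

```bash
python3 - <<'E'
from h import *
s=read_state();print(s['clock'],s['position'],s['gripper_width'],s['contact_force'])
p,q=tcp([548,-215.5,12],-.06,0,up=60,lift=120); go(p,q)
E
```

```text
8.2 [ 538.01603887 -204.50601831  269.92225917] 7.324581376423618 [ 0.31536857  0.3080055  -1.66693199]
to [ 548.  -215.5  192. ] dp [ 0.01   -0.011  -0.0779] turn [-0.027 -0.033  0.046] | 1.3 0.3 rows
```

Call:
servo_tool:
  turn:
    - [-0.018,-0.022,0.03]
    - [-0.009,-0.011,0.016]
    - [0,0,0]
    - [0,0,0]
    - [0,0,0]
  dp:
    - [0.008,-0.001,-0.015]
    - [0.002,-0.006,-0.02]
    - [0,-0.002,-0.025]
    - [0,0,-0.015]
    - [0,0,0]
  fingers: [0,0,0,0,0]

```text
clock: 8.82
position: [543.2, -216.1, 183.2]
ee_rot: [0.034, 0.999, 0.002, -0.008]
contact_force: [-0.4, 0.6, -0.7]
gripper_width: 6.7
```

Call:
servo_tool:
  turn:
    - [0,0,0]
    - [0,0,0]
    - [0,0,0]
    - [0,0,0]
    - [0,0,0]
  dp:
    - [0,0,0]
    - [0,0,0]
    - [0,0,0]
    - [0,0,0]
    - [0,0,0]
  fingers: [0,0,0,0,0]

```text
clock: 9.45
position: [545.0, -216.0, 186.3]
ee_rot: [0.033, 0.999, 0.001, -0.005]
contact_force: [-0.3, 0.6, -1.1]
gripper_width: 6.8
```

```bash
python3 - <<'E'
from h import *
s=read_state();print(s['clock'],s['position'],s['gripper_width'],s['contact_force'])
p,q=tcp([548,-215.5,12],-.06,0,up=60,lift=120); go(p,q)
b=cam('top');a=cam('scene')
B=cv2.resize(b['img'][135:235,300:400,::-1],None,fx=4,fy=4,interpolation=cv2.INTER_CUBIC)
A=cv2.resize(a['img'][190:350,205:345,::-1],None,fx=400/140,fy=400/140,interpolation=cv2.INTER_CUBIC)[:600]
A2=cv2.resize(a['img'][120:230,300:400,::-1],None,fx=2,fy=2)
o=np.zeros((600,800,3),np.uint8);o[:400,:400]=B;o[:A.shape[0],400:]=A
cv2.imwrite('pics/z7.png',o); np.savez('z7.npz',a=a['img'],b=b['img'],p=s['position'],q=s['ee_rot'])
E
```

```text
9.45 [ 544.97855142 -215.99320826  186.25135684] 6.829075920137142 [-0.31071722  0.64174087 -1.14917381]
to [ 548.  -215.5  192. ] dp [0.003  0.0005 0.0057] turn [-0.003 -0.011  0.007] | 0.1 0.1 rows
```

View pics/z7.png

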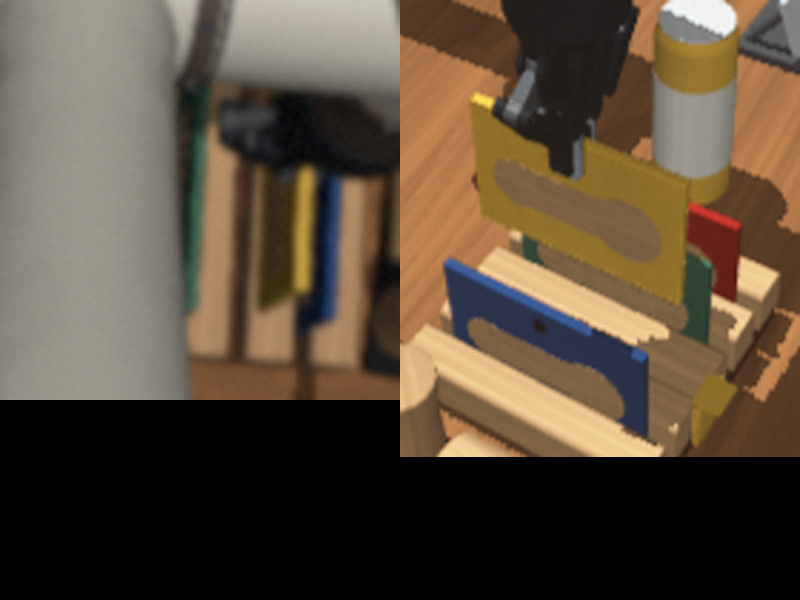

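Yellow hangs above the rack. The top tile shows its top edge ending at about (304,292). In the scene tile the face corners are about (475,104), (688,182), (685,300) and (482,213). I'll fit its pose in the hand from these.

```bash
cat > fit3.py <<'E'
from fit import *
Q=lambda X,Y:np.array([205+(X-400)/2.857-.35,190+Y/2.857-.35]); U=lambda X,Y:np.array([300+X/4-.4,135+Y/4-.4])
s=read_state(); Rbd=R_.from_quat(s['ee_rot'])*TOOL.inv()
ob=[(S,Q(475,104),(-80,-4,110)),(S,Q(688,182),(80,-4,110)),(S,Q(685,300),(80,-4,0)),(S,Q(482,213),(-80,-4,0)),(T,U(304,292),(-80,0,110))]
def res(x): 
    r=Rbd*R_.from_rotvec(x[3:]); return np.concatenate([proj(c,x[:3]+r.apply(l))-uv for c,uv,l in ob]+[np.array(x[3:])*60])
r=least_squares(res,np.r_[s['position'],0,0,0],loss='soft_l1'); print(r.x,np.round(r.fun,1))
print('yaw,pitch,tilt',Rbd.as_euler('ZYX'),'TCP in board frame',Rbd.inv().apply(s['position']-r.x[:3]))
E
python3 fit3.py
```

```text
[ 548.86 -212.81  127.91    0.01   -0.01    0.02] [-2.2 -2.1  0.1  0.3 -0.4  0.3  0.4  0.5 -1.  -1.4  0.5 -0.5  1.2]
yaw,pitch,tilt [-0.07  0.01  0.  ] TCP in board frame [-4.5  -3.33 57.97]
```

Call:
servo_tool:
  turn:
    - [-0.003,-0.011,0.006]
    - [0,0,0]
    - [0,0,0]
    - [0,0,0]
    - [0,0,0]
  dp:
    - [0,-0.002,0]
    - [0,0,-0.012]
    - [0,0,-0.018]
    - [0,0,-0.018]
    - [0,0,-0.012]
  fingers: [0,0,0,0,0]

```text
clock: 10.28
position: [544.3, -218.1, 122.7]
ee_rot: [0.03, 1.0, 0.0, 0.0]
contact_force: [0.7, 0.3, -1.3]
gripper_width: 7.1
```

```bash
python3 - <<'E'
from h import *
s=read_state();print(s['clock'],s['position'],s['gripper_width'],s['contact_force'],s['wrist_torque'])
p,q=tcp([546,-218,12],-.06,0,up=60,lift=0); go(p,q)
E
```

```text
10.275 [ 544.29814273 -218.09729844  122.69508874] 7.068212860095742 [ 0.74168529  0.27333942 -1.33578997] [ 0.01705734  0.04886957 -0.01430677]
to [ 546. -218.   72.] dp [ 0.0017  0.0001 -0.0507] turn [-0.     0.001  0.001] | 0.8 0.0 rows
```

Call:
servo_tool:
  turn:
    - [0,0,0]
    - [0,0,0]
    - [0,0,0]
    - [0,0,0]
    - [0,0,0]
  dp:
    - [0.001,0,-0.004]
    - [0.001,0,-0.006]
    - [0,0,-0.006]
    - [0,0,-0.006]
    - [0,0,-0.005]
  fingers: [0,0,0,0,0]

```text
clock: 10.9
position: [546.9, -218.2, 94.1]
ee_rot: [0.03, 1.0, -0.0, 0.001]
contact_force: [-0.5, -0.6, -0.9]
gripper_width: 7.0
```

```bash
python3 - <<'E'
from h import *
s=read_state();print(s['clock'],s['position'],s['gripper_width'],s['contact_force'],s['wrist_torque'])
E
```

```text
10.9 [ 546.8916451  -218.23222621   94.11962974] 7.0042088937892295 [-0.48417086 -0.57055626 -0.92786505] [-0.00058597 -0.04322998  0.01698266]
```

Call:
servo_tool:
  turn:
    - [0,0,0]
    - [0,0,0]
    - [0,0,0]
    - [0,0,0]
    - [0,0,0]
  dp:
    - [0,0,-0.004]
    - [0,0,-0.004]
    - [0,0,-0.004]
    - [0,0,-0.003]
    - [0,0,-0.002]
  fingers: [0,0,0,0,0]

```text
clock: 11.52
position: [547.0, -218.3, 76.0]
ee_rot: [0.03, 1.0, -0.0, 0.001]
contact_force: [-0.4, 0.4, -0.5]
gripper_width: 6.8
```

Call:
servo_tool:
  turn:
    - [0,0,0]
    - [0,0,0]
    - [0,0,0]
    - [0,0,0]
    - [0,0,0]
  dp:
    - [0,0,-0.001]
    - [0,0,-0.001]
    - [0,0,-0.001]
    - [0,0,-0.001]
    - [0,0,-0.001]
  fingers: [0,0,0,0,0]

```text
clock: 12.15
position: [547.3, -218.4, 71.0]
ee_rot: [0.03, 1.0, -0.0, 0.001]
contact_force: [0.9, 0.4, 1.2]
gripper_width: 6.7
```

Call:
servo_tool:
  turn:
    - [0,0,0]
    - [0,0,0]
    - [0,0,0]
    - [0,0,0]
    - [0,0,0]
  dp:
    - [0,0,-0.001]
    - [0,0,-0.001]
    - [0,0,-0.001]
    - [0,0,0]
    - [0,0,0]
  fingers: [0,0,0,0,0]

```text
clock: 12.78
position: [547.4, -218.4, 70.9]
ee_rot: [0.03, 1.0, -0.001, 0.001]
contact_force: [0.4, 0.1, 1.5]
gripper_width: 7.2
```

Call:
servo_tool:
  turn:
    - [0,0,0]
    - [0,0,0]
    - [0,0,0]
    - [0,0,0]
    - [0,0,0]
  dp:
    - [0,0,-0.001]
    - [0,0,0]
    - [0,0,0]
    - [0,0,0.006]
    - [0,0,0.02]
  fingers: [0.02,0.02,0.02,0.02,0.02]

```text
clock: 13.4
position: [546.7, -218.4, 94.6]
ee_rot: [0.03, 1.0, -0.0, -0.0]
contact_force: [0.5, 0.3, 1.5]
gripper_width: 20.4
```

Call:
servo_tool:
  turn:
    - [0,0,0]
    - [0,0,0]
    - [0,0,0]
    - [0,0,0]
    - [0,0,0]
  dp:
    - [0,0,0.02]
    - [0,0,0.03]
    - [0,0,0.03]
    - [0,0,0.02]
    - [0,0,0]
  fingers: [0.02,0.02,0.02,0.03,0.03]

```text
clock: 14.02
position: [547.7, -218.7, 201.4]
ee_rot: [0.03, 1.0, -0.001, 0.003]
contact_force: [-0.1, -0.1, -0.4]
gripper_width: 30.0
```

```bash
python3 - <<'E'
from h import *
s=read_state();print(s['clock'],s['position'],s['gripper_width'],s['contact_force'])
# red: vision (554,-127.9) ; robot bias seen ~ (-3,-3)
p,q=tcp([553,-130.5,12],-.06,0,up=60,lift=110); go(p,q)
a=cam('scene')
A=cv2.resize(a['img'][210:350,205:345,::-1],None,fx=400/140,fy=400/140,interpolation=cv2.INTER_CUBIC)
A2=cv2.resize(a['img'][150:230,310:390,::-1],None,fx=5,fy=5,interpolation=cv2.INTER_CUBIC)
cv2.imwrite('pics/z8.png',np.hstack([A,A2]))
E
```

```text
14.025 [ 547.68431697 -218.73482666  201.44963568] 30.035721177981433 [-0.07087213 -0.12184497 -0.37442952]
to [ 553.  -130.5  182. ] dp [ 0.0053  0.0882 -0.0194] turn [ 0.002  0.005 -0.001] | 1.4 0.0 rows
```

View pics/z8.png

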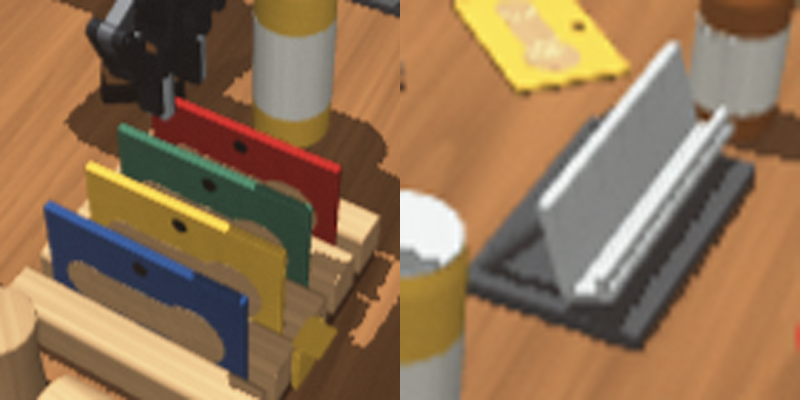

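Yellow sits fully home, level with its neighbours, and no rows or ends look out of place. The bare easel is clear in the right tile: back-board top runs from (540,207) to (675,42), and its near bottom corner is at (575,290).

Call:
servo_tool:
  turn:
    - [0,0.004,0]
    - [0,0,0]
    - [0,0,0]
    - [0,0,0]
    - [0,0,0]
  dp:
    - [0.001,0.03,-0.005]
    - [0.001,0.03,-0.005]
    - [0.001,0.02,-0.008]
    - [0,0.006,-0.008]
    - [0,0.001,-0.008]
  fingers: [0.026,0.026,0.026,0.026,0.026]

```text
clock: 14.7
position: [546.8, -129.4, 159.4]
ee_rot: [0.031, 1.0, -0.0, -0.005]
contact_force: [0.0, -0.1, 0.3]
gripper_width: 26.1
```

```bash
cat > fit4.py <<'E'
from fit import *
s=read_state();print(s['clock'],s['position'],s['gripper_width'],s['contact_force'])
p,q=tcp([551,-130.5,12],-.06,0,up=60,lift=0); go(p,q)
V=lambda X,Y:np.array([310+(X-400)/5-.4,150+Y/5-.4])
def bb(x):
    L=x[3]; r=Rb(x[2],.349); o=np.array([x[0],x[1],29]); e=R_.from_euler('z',x[2])
    L2=x[4]
    c=np.array([o[0],o[1],0]);
    pts=[(S,V(540,207),o+r.apply([-L,4,55])),(S,V(675,42),o+r.apply([L,4,55])),(S,V(575,290),o+r.apply([-L,4,0])),
      (S,V(640,345),c+e.apply([-95,-55+L2,0])),(S,V(755,182),c+e.apply([95,-55+L2,0]))]
    return np.concatenate([proj(c_,p_)-uv for c_,uv,p_ in pts])
r=least_squares(bb,[577,272,1.5,90,14]);print('seat x,y,yaw,L,off',r.x,np.round(r.fun,1))
E
python3 fit4.py
```

```text
14.8 [ 546.18 -129.8   158.85] 25.95962320778154 [ 0.27  0.02 -0.07]
to [ 551.  -130.5   72. ] dp [ 0.   -0.   -0.09] turn [ 0.   -0.01  0.  ] | 1.4 0.1 rows
seat x,y,yaw,L,off [576.76 279.62   1.52  96.33  15.66] [ 1.1 -0.4  0.1 -0.5 -1.   0.1 -0.3  1.4  0.  -0.9]
```

```bash
python3 - <<'E'
from fit import *
print('yellow top ends',atz(T,*C(18,104),132),atz(T,*C(318,124),132))
for z in(5,10,15):
    P=[atz(T,*C(*c),z) for c in((60,28),(372,42),(357,220),(45,203))]; print(z,np.mean(P,0),np.linalg.norm(P[0]-P[1]),np.linalg.norm(P[1]-P[2]))
print('lip ends z35', atz(T,*C(40,60),35),atz(T,*C(365,75),35))
# bare easel now, top: dark base mask extents along rows
im=T['img'].astype(int); hsv=cv2.cvtColor(T['img'],cv2.COLOR_RGB2HSV)
m=((hsv[...,1]<70)).astype(np.uint8)[155:215,135:235]
n,l,st,ce=cv2.connectedComponentsWithStats(m); i=1+np.argmax(st[1:,4]); print(st[i])
c=np.argwhere(l==i)[:,::-1].astype(np.float32)+[135,155]; box=cv2.boxPoints(cv2.minAreaRect(c.astype(np.float32))); print(box)
P=[atz(T,*b,10) for b in box]; print(np.array(P),np.mean(P,0))
for r_ in regions_of('easel','top')[:2]: print(r_['score'],r_['box'])
for r_ in regions_of('easel','scene')[:2]: print(r_['score'],r_['box'])
E
```

```text
yellow top ends [548.72 353.62 132.  ] [537.49 191.48 132.  ]
5 [562.38 278.34   5.  ] 189.8588849615549 108.9132454186784
10 [561.43 277.24  10.  ] 189.05551479072489 108.45238917486657
15 [560.48 276.15  15.  ] 188.25214461989472 107.99153293105496
lip ends z35 [594.46 372.3   35.  ] [585.05 180.13  35.  ]
[   7   11   76   41 2548]
[[140.68 201.8 ]
 [142.96 164.21]
 [217.68 168.74]
 [215.4  206.33]]
[[514.18 397.69  10.  ]
 [623.51 395.38  10.  ]
 [609.72 179.81  10.  ]
 [500.93 184.55  10.  ]] [562.08 289.36  10.  ]
0.63 [143.5, 164.7, 73.5, 40.2]
0.73 [322.3, 158.3, 56.9, 61.4]
```

Call:
servo_tool:
  turn:
    - [0,-0.008,0]
    - [0,0,0]
    - [0,0,0]
    - [0,0,0]
    - [0,0,0]
  dp:
    - [0.005,0,0]
    - [0.001,-0.001,-0.012]
    - [0,0,-0.02]
    - [0,0,-0.02]
    - [0,0,-0.012]
  fingers: [0.026,0.026,0.026,0.026,0.026]

```text
clock: 15.62
position: [554.7, -132.1, 95.1]
ee_rot: [0.032, 0.999, 0.0, 0.002]
contact_force: [0.7, 1.0, -0.7]
gripper_width: 25.7
```

```bash
python3 - <<'E'
from h import *
s=read_state();print(s['clock'],s['position'],s['gripper_width'],s['contact_force'])
p,q=tcp([552,-130.5,12],-.06,0,up=60,lift=0); go(p,q)
E
```

```text
15.625 [ 554.73331283 -132.1012194    95.13898837] 25.672652424149746 [ 0.66437684  1.02216061 -0.68147942]
to [ 552.  -130.5   72. ] dp [-0.0027  0.0016 -0.0231] turn [0.    0.005 0.005] | 0.4 0.0 rows
```

Call:
servo_tool:
  turn:
    - [0,0.005,0.005]
    - [0,0,0]
    - [0,0,0]
    - [0,0,0]
    - [0,0,0]
  dp:
    - [-0.002,0.0015,-0.008]
    - [-0.001,0,-0.01]
    - [0,0,-0.004]
    - [0,0,0]
    - [0,0,0]
  fingers: [0.026,0.026,0.026,0.026,0.0]

```text
clock: 16.25
position: [551.9, -130.6, 71.7]
ee_rot: [0.03, 1.0, -0.0, -0.0]
contact_force: [-1.1, 0.3, -1.0]
gripper_width: 9.1
```

Call:
servo_tool:
  turn:
    - [0,0,0]
    - [0,0,0]
    - [0,0,0]
    - [0,0,0]
    - [0,0,0]
  dp:
    - [0,0,0]
    - [0,0,0]
    - [0,0,0.003]
    - [0,0,0.006]
    - [0,0,0.008]
  fingers: [0,0,0,0,0]

```text
clock: 16.88
position: [551.3, -130.7, 89.4]
ee_rot: [0.03, 1.0, -0.0, -0.001]
contact_force: [0.6, -0.3, -1.8]
gripper_width: 6.6
```

Call:
servo_tool:
  turn:
    - [0,0,0]
    - [0,0,0]
    - [0,0,0]
    - [0,0,0]
    - [0,0,0]
  dp:
    - [0,0,0.015]
    - [0,0,0.03]
    - [0,0,0.05]
    - [0,0,0.055]
    - [0,0,0.04]
  fingers: [0,0,0,0,0]

```text
clock: 17.5
position: [549.2, -130.5, 287.6]
ee_rot: [0.03, 1.0, -0.0, -0.002]
contact_force: [1.2, -0.3, -0.4]
gripper_width: 7.4
```

```bash
python3 - <<'E'
from h import *
s=read_state();print(s['clock'],s['position'],s['gripper_width'],s['contact_force'])
p,q=tcp([577,276,29],1.51,.349,up=60,lift=130); go(p,q)
E
```

```text
17.5 [ 549.23442482 -130.47637571  287.56438996] 7.393040452550836 [ 1.2013561  -0.33699939 -0.44909316]
to [512.1 279.9 207.5] dp [-0.0371  0.4104 -0.08  ] turn [-0.287 -0.259  1.552] | 6.7 8.5 rows
```

Call:
servo_tool:
  turn:
    - [-0.029,-0.026,0.155]
    - [-0.029,-0.026,0.155]
    - [-0.029,-0.026,0.155]
    - [-0.029,-0.026,0.155]
    - [-0.029,-0.026,0.155]
  dp:
    - [0,0.035,0]
    - [-0.003,0.045,0]
    - [-0.004,0.045,0]
    - [-0.004,0.045,0]
    - [-0.004,0.045,0]
  fingers: [0,0,0,0,0]

```text
clock: 18.12
position: [536.0, 87.7, 299.8]
ee_rot: [-0.359, 0.928, -0.069, 0.076]
contact_force: [0.4, -0.2, -1.4]
gripper_width: 6.7
```

Call:
servo_tool:
  turn:
    - [-0.029,-0.026,0.155]
    - [-0.029,-0.026,0.155]
    - [-0.029,-0.026,0.155]
    - [-0.029,-0.026,0.155]
    - [-0.029,-0.026,0.155]
  dp:
    - [-0.004,0.045,0]
    - [-0.004,0.045,0]
    - [-0.004,0.045,0]
    - [-0.004,0.035,-0.01]
    - [0,0.015,-0.015]
  fingers: [0,0,0,0,0]

```text
clock: 18.75
position: [517.7, 281.9, 283.0]
ee_rot: [-0.691, 0.699, -0.123, 0.137]
contact_force: [0.4, -0.7, -1.6]
gripper_width: 6.8
```

```bash
python3 - <<'E'
from h import *
s=read_state();print(s['clock'],s['position'],s['gripper_width'],s['contact_force'])
p,q=tcp([577,276,29],1.51,.349,up=60,lift=70); go(p,q)
E
```

```text
18.75 [517.71308006 281.86761338 283.0374343 ] 6.830727104421973 [ 0.4013454 -0.6655078 -1.636689 ]
to [532.6 278.7 151.2] dp [ 0.0149 -0.0032 -0.1319] turn [-0.021  0.02  -0.054] | 2.1 0.3 rows
```

Call:
servo_tool:
  turn:
    - [-0.01,0.01,-0.027]
    - [-0.01,0.01,-0.027]
    - [0,0,0]
    - [0,0,0]
    - [0,0,0]
  dp:
    - [0.002,-0.002,-0.02]
    - [0.003,-0.001,-0.035]
    - [0.004,0,-0.04]
    - [0.006,0,-0.025]
    - [0,0,-0.003]
  fingers: [0,0,0,0,0]

```text
clock: 19.38
position: [533.4, 276.0, 157.7]
ee_rot: [-0.667, 0.724, -0.127, 0.118]
contact_force: [-0.0, -0.3, -0.9]
gripper_width: 6.9
```

Call:
servo_tool:
  turn:
    - [0,0,0]
    - [0,0,0]
    - [0,0,0]
    - [0,0,0]
    - [0,0,0]
  dp:
    - [0,0,0]
    - [0,0,0]
    - [0,0,0]
    - [0,0,0]
    - [0,0,0]
  fingers: [0,0,0,0,0]

```text
clock: 20.0
position: [535.1, 277.1, 162.5]
ee_rot: [-0.666, 0.725, -0.126, 0.122]
contact_force: [-0.3, 0.2, -1.5]
gripper_width: 6.8
```

```bash
python3 - <<'E'
from h import *
s=read_state();print(s['clock'],s['position'],s['gripper_width'],s['contact_force'])
p,q=tcp([577,276,29],1.51,.349,up=60,lift=50); go(p,q)
a=cam('scene');b=cam('top')
A=cv2.resize(a['img'][110:220,310:390,::-1],None,fx=5,fy=5,interpolation=cv2.INTER_CUBIC)
B=cv2.resize(b['img'][140:230,140:220,::-1],None,fx=5,fy=5,interpolation=cv2.INTER_CUBIC)
o=np.zeros((550,800,3),np.uint8);o[:550,:400]=A;o[:450,400:]=B;cv2.imwrite('pics/z9.png',o)
E
```

```text
20.0 [535.11262494 277.06943738 162.49849185] 6.802188710772553 [-0.32070664  0.15450718 -1.528863  ]
to [539.5 278.3 132.4] dp [ 0.0043  0.0012 -0.0301] turn [-0.008  0.005  0.024] | 0.5 0.1 rows
```

View pics/z9.png

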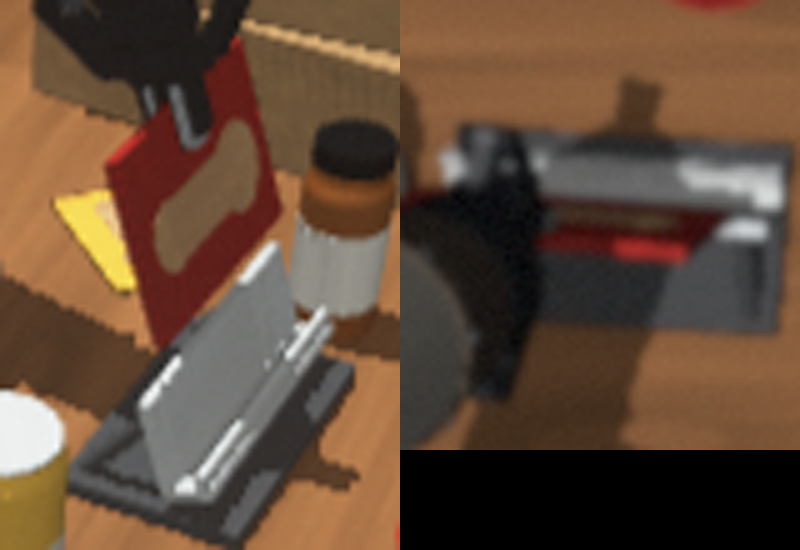

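Red hangs just above the easel, with its lower edge still over the back board. The corners are about (108,165), (240,40), (280,215) and (160,345), and its right end in the top tile is at (688,250).

```bash
cat > fit5.py <<'E'
from fit import *
V=lambda X,Y:np.array([310+X/5-.4,110+Y/5-.4]); W=lambda X,Y:np.array([140+(X-400)/5-.4,140+Y/5-.4])
s=read_state(); Rbd=R_.from_quat(s['ee_rot'])*TOOL.inv()
ob=[(S,V(108,165),(-80,-4,110)),(S,V(240,40),(80,-4,110)),(S,V(280,215),(80,-4,0)),(S,V(160,345),(-80,-4,0)),(T,W(688,251),(-80,0,110)),(T,W(722,214),(-80,-4,0))]
for use in (ob,ob[4:],ob[:4]):
    def res(x): return np.concatenate([proj(c,x[:3]+Rbd.apply(l))-uv for c,uv,l in use]+[(x[2:3]-np.array([s['position'][2]-56.5]))*.1])
    r=least_squares(res,s['position'],loss='soft_l1'); print(r.x,np.round(r.fun,1),'TCP in board',Rbd.inv().apply(s['position']-r.x))
# easel right ends by top now
print('base',atz(T,*W(792,145),8),atz(T,*W(776,330),8),'lip',atz(T,*W(783,200),35),'back top end?',atz(T,*W(770,228),78))
e=R_.from_euler('z',1.51)
for n,p in(('red -end',None),): pass
E
python3 fit5.py
```

```text
[554.23 279.01 105.85] [ 0.7 -0.5 -0.3 -0.4  0.  -0.   0.6  1.1 -0.5  1.5  1.2 -0.1  0. ] TCP in board [-3.3  -1.63 59.3 ]
[556.35 279.96 104.5 ] [-0.8  0.7  0.9 -0.8 -0.1] TCP in board [-4.42 -0.2  61.28]
[552.25 283.02 103.28] [ 0.5 -0.5 -0.6 -0.3 -0.3 -0.   0.3  0.9 -0.2] TCP in board [-7.1  -4.71 60.94]
base [610.58 179.17   8.  ] [503.29 186.59   8.  ] lip [572.93 180.07  35.  ] back top end? [548.86 180.84  78.  ]
```

```bash
python3 - <<'E'
from h import *
for l in(45,12,0):
    p,q=tcp([580,274,29],1.51,.349,up=59.7,lift=l); go(p,q)
E
```

```text
to [544.3 276.2 127.4] dp [ 0.0092 -0.0007 -0.0347] turn [-0.008  0.004  0.024] | 0.6 0.1 rows
to [555.5 275.5  96.4] dp [ 0.0205 -0.0014 -0.0657] turn [-0.008  0.004  0.024] | 1.1 0.1 rows
to [559.6 275.2  85.1] dp [ 0.0246 -0.0016 -0.0769] turn [-0.008  0.004  0.024] | 1.3 0.1 rows
```

Call:
servo_tool:
  turn:
    - [-0.008,0.004,0.022]
    - [0,0,0]
    - [0,0,0]
    - [0,0,0]
    - [0,0,0]
  dp:
    - [0.004,-0.001,-0.006]
    - [0.005,0,-0.012]
    - [0.005,0,-0.015]
    - [0.004,0,-0.015]
    - [0.003,0,-0.01]
  fingers: [0,0,0,0,0]

```text
clock: 20.82
position: [557.2, 275.7, 99.6]
ee_rot: [-0.675, 0.717, -0.126, 0.118]
contact_force: [0.3, -0.3, -1.3]
gripper_width: 6.9
```

```bash
python3 - <<'E'
from h import *
s=read_state();print(s['clock'],s['position'],s['gripper_width'],s['contact_force'])
for l in(10,0):
    p,q=tcp([580,274,29],1.51,.349,up=59.7,lift=l); go(p,q)
E
```

```text
20.825 [557.18353681 275.73871695  99.60479308] 6.885541776843638 [ 0.26681435 -0.34560041 -1.32780221]
to [556.2 275.4  94.5] dp [-0.001  -0.0003 -0.0051] turn [ 0.001 -0.002 -0.   ] | 0.1 0.0 rows
to [559.6 275.2  85.1] dp [ 0.0024 -0.0005 -0.0145] turn [ 0.001 -0.002 -0.   ] | 0.2 0.0 rows
```

Call:
servo_tool:
  turn:
    - [0,0,0]
    - [0,0,0]
    - [0,0,0]
    - [0,0,0]
    - [0,0,0]
  dp:
    - [-0.003,0,0]
    - [0.001,0,-0.003]
    - [0.001,0,-0.003]
    - [0.001,0,-0.002]
    - [0.001,0,-0.002]
  fingers: [0,0,0,0,0]

```text
clock: 21.45
position: [558.6, 275.9, 89.0]
ee_rot: [-0.675, 0.717, -0.126, 0.118]
contact_force: [0.1, -0.7, -1.9]
gripper_width: 6.7
```

Call:
servo_tool:
  turn:
    - [0,0,0]
    - [0,0,0]
    - [0,0,0]
    - [0,0,0]
    - [0,0,0]
  dp:
    - [0,0,-0.001]
    - [0,0,-0.001]
    - [0,0,-0.001]
    - [0,0,0]
    - [0,0,0]
  fingers: [0,0,0,0,0]

```text
clock: 22.08
position: [558.7, 276.0, 86.0]
ee_rot: [-0.675, 0.717, -0.126, 0.118]
contact_force: [-0.1, 0.7, -0.9]
gripper_width: 7.0
```

```bash
python3 - <<'E'
from h import *
s=read_state();print(s['clock'],s['position'],s['gripper_width'],s['contact_force'],s['wrist_torque'])
p,q=tcp([577.5,274,29],1.51,.349,up=59.7,lift=0); go(p,q)
E
```

```text
22.075 [558.67598577 276.02956117  86.04874422] 6.999941524416651 [-0.08984976  0.71748506 -0.85847513] [0.03532501 0.81605723 0.01703303]
to [557.1 275.2  85.1] dp [-0.0016 -0.0008 -0.0009] turn [ 0.001 -0.001 -0.   ] | 0.0 0.0 rows
```

Call:
servo_tool:
  turn:
    - [0,0,0]
    - [0,0,0]
    - [0,0,0]
    - [0,0,0]
    - [0,0,0]
  dp:
    - [0,0,-0.001]
    - [-0.0005,0,-0.001]
    - [-0.0005,0,-0.001]
    - [-0.0005,0,-0.0005]
    - [0,0,0]
  fingers: [0,0,0,0,0]

```text
clock: 22.7
position: [558.7, 276.2, 85.6]
ee_rot: [-0.675, 0.717, -0.128, 0.12]
contact_force: [-0.2, -0.4, 2.5]
gripper_width: 6.6
```

```bash
python3 - <<'E'
from h import *
s=read_state();print(s['clock'],s['position'],s['gripper_width'],s['contact_force'],s['wrist_torque'])
p,q=tcp([577.5,274,29],1.51,.349,up=59.7,lift=0); go(p,q)
E
```

```text
22.7 [558.73915012 276.23708368  85.56767144] 6.590510892525712 [-0.16836752 -0.38213753  2.51679859] [-0.23163053  0.64361748 -0.00534515]
to [557.1 275.2  85.1] dp [-0.0016 -0.001  -0.0005] turn [ 0.     0.004 -0.   ] | 0.0 0.0 rows
```

Call:
servo_tool:
  turn:
    - [0,0,0]
    - [0,0,0]
    - [0,0,0]
    - [0,0,0]
    - [0,0,0]
  dp:
    - [-0.001,0,0]
    - [-0.001,0,-0.0005]
    - [-0.001,0,-0.0005]
    - [0,0,0]
    - [0,0,0]
  fingers: [0,0,0,0,0]

```text
clock: 23.32
position: [558.7, 276.3, 85.5]
ee_rot: [-0.674, 0.717, -0.129, 0.121]
contact_force: [0.9, -2.0, 2.4]
gripper_width: 7.1
```

```bash
python3 - <<'E'
from h import *
s=read_state();print(s['clock'],s['position'],s['gripper_width'],s['contact_force'],s['wrist_torque'])
E
```

```text
23.325 [558.70725364 276.27234764  85.54815105] 7.141978420033542 [ 0.93877505 -2.03959341  2.39120706] [-0.3345159   0.34304317 -0.00924414]
```

Call:
servo_tool:
  turn:
    - [0,0,0]
    - [0,0,0]
    - [0,0,0]
    - [0,0,0]
    - [0,0,0]
  dp:
    - [-0.001,0,0]
    - [0,0,0]
    - [0,0,0]
    - [0,0,0]
    - [0,0,0]
  fingers: [0.012,0.018,0.024,0.024,0.024]

```text
clock: 23.95
position: [556.1, 276.7, 83.8]
ee_rot: [-0.675, 0.717, -0.128, 0.12]
contact_force: [-0.1, 0.6, -0.4]
gripper_width: 23.9
```

Call:
servo_tool:
  turn:
    - [0,0,0]
    - [0,0,0]
    - [0,0,0]
    - [0,0,0]
    - [0,0,0]
  dp:
    - [-0.002,0,0.006]
    - [-0.005,0,0.014]
    - [-0.01,0,0.028]
    - [-0.015,0,0.04]
    - [-0.012,0,0.03]
  fingers: [0.024,0.024,0.024,0.024,0.024]

```text
clock: 24.58
position: [509.3, 275.1, 203.1]
ee_rot: [-0.675, 0.717, -0.127, 0.117]
contact_force: [0.8, -0.2, -0.5]
gripper_width: 24.2
```

Call:
servo_tool:
  turn:
    - [0,0,0]
    - [0,0,0]
    - [0,0,0]
    - [0,0,0]
    - [0,0,0]
  dp:
    - [0,-0.01,0.03]
    - [0,-0.03,0.03]
    - [0,-0.05,0.02]
    - [0,-0.05,0]
    - [0,-0.03,0]
  fingers: [0.024,0.024,0.024,0.024,0.024]

```text
clock: 25.2
position: [507.3, 105.0, 291.8]
ee_rot: [-0.677, 0.715, -0.125, 0.123]
contact_force: [0.2, -0.0, 0.1]
gripper_width: 24.1
```

```bash
python3 - <<'E'
from h import *
s=read_state();print(s['clock'],s['position'],s['gripper_width'],s['contact_force'])
a=cam('scene');b=cam('top')
A=cv2.resize(a['img'][136:216,316:396,::-1],None,fx=5,fy=5,interpolation=cv2.INTER_CUBIC)
B=cv2.resize(b['img'][160:210,140:224,::-1],None,fx=400/84,fy=400/84,interpolation=cv2.INTER_CUBIC)
Cc=cv2.resize(a['img'][215:355,205:345,::-1],(200,200))
o=np.zeros((600,800,3),np.uint8);o[:400,:400]=A;o[:B.shape[0],400:]=B;o[400:,:200]=Cc
o[250:600,400:800]=cv2.resize(a['img'][:,40:520,::-1],(400,350)); cv2.imwrite('pics/z10.png',o)
E
```

```text
25.2 [507.27990082 104.96101044 291.79147997] 24.131940597613895 [ 0.16821987 -0.00381828  0.12099191]
```

View pics/z10.png

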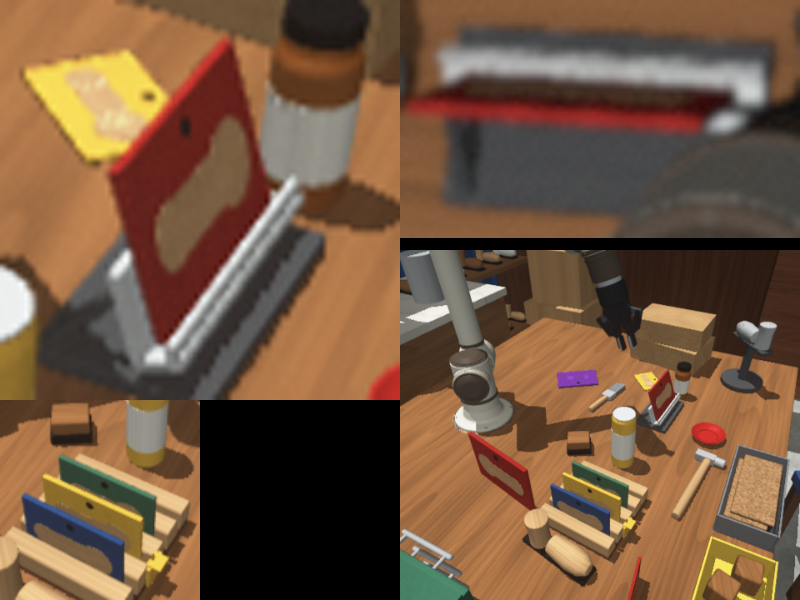

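The last picture shows red leaning on the back board with both ends on the ledge and its dot at the top. Yellow is home beside the clip, between blue and green. The gripper is clear and the other things are where they were, so I'm handing the job in.

```bash
python3 -c "
from bench import *
print(job_done())"
```

```text
the job is handed in; nothing more can be done
None
```

I swapped the patterns in the order asked and handed the job in at about 25 s, with the gripper clear and touching nothing.

- **Yellow:** It went into the clip-marked groove with no side load, met the floor at about 1.5 N and was then released. The pictures show its top edge level with blue and green. It sits about 3–4 mm towards the clip end, against 20 mm of allowance.
- **Red:** It was lowered onto the ledge at about 2.5 N and brought against the back board before I let go. The last picture shows it leaning there, right way up.
- **Centring of red:** The top camera puts it 1–2 mm off centre. A fit from the scene camera alone put the easel's middle about 3 mm further along, so there may be up to about 4 mm of error that I did not resolve.
- **Other things:** In the last picture, blue and green are in their grooves and nothing else on the bench appears moved.
- **Fingertips:** In the pictures they appeared about 17 mm behind the reported tool point. I set grip depths from what the cameras and contact forces showed instead.

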